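# Lock the hold-down plate on a vial shaker

### The job

Load the vial shaker for a run: lower the round hold-down plate squarely over the tall post, the slots of its knob in line with the post's cross-pin, down onto the vial caps; the post leans, so find its tip by feel or by eye and draw it upright without forcing it. Then press the plate down against the springs, turn the knob clockwise (seen from above) until the pin is over its notches, and let it rise so that it stays locked, centred and level. Push neither the post nor the glass vials hard, and leave the flask, the beaker and the petri dish where they are.

Things in the scene. Friction and masses are not known exactly. Their poses are not given: they have to be found in the camera images.
- shaker: Fixed vial shaker: white box 150 x 136 x 48 mm (x, y, z), dark panel and knob on its -x side; a blue square spring cradle with three vials on top, a steel post in the middle. Origin: centre of its underside, on the desk. The post (12 mm thick) pivots in a stiff rubber bush 52 mm above the origin.
- upright_tip (a point): Fixed point 187 mm above the shaker's origin, where the post's tip is when the post stands upright. At the start the post leans 2 to 4 degrees in an unmeasured direction, its tip 5 to 9 mm off this point. Friction holds it; about 2 N sideways at the tip moves it. The last 9 mm taper to a flat end 5 mm across. The knob's bore takes the tip only within about 4 mm; farther off it may catch in a slot.
- upright_pin (a point): Fixed point 175 mm above the shaker's origin: centre of the post's cross-pin when the post stands upright. The pin is 4 mm thick, reaches 11 mm either side of the post's axis and lies along this point's (and the shaker's) x axis.
- cap_level (a point): Fixed point on the shaker's centre line at the height of the vial caps' tops before pressing, 126 mm above its origin. The blue cradle and its vials go down together on springs, at most 10 mm: about 6 N at first and 1 N more per mm.
- plate_mid (a point): Loose hold-down plate, 57 mm high, 0.13-0.21 kg: red oblong knob, 42 mm long (x), 28 wide between flat sides (y), over an aluminium disc 90 mm wide, 6 thick, that swivels freely under it. Point on the axis 32 mm above the underside, the height to grip. z up. From 6 mm up the knob has a 14 mm bore with a slot each side along x (6.4 mm wide, 25 end to end) for the pin; the disc's hole is 40 mm.
- plate_notch (a point): Same point, but x lies along the two notches (7.2 mm wide) in the knob's top, 70 degrees counter-clockwise of the slots from above. Heights over the underside: crest 52 mm, notch floor 49.5, stop walls 57 past the notches (they also bar the wrong way). Locked: x parallel to the shaker's x, about 156 mm over its origin. To pass under the pin be at 151 mm or lower, then turn 70 degrees clockwise.
- vial_1_mid (a point): Glass sample vial with a screw cap, 22 mm in diameter, 58 mm tall, standing in the cradle; point at its middle.
- vial_2_mid (a point): Second such vial in the cradle; point at its middle.
- vial_3_mid (a point): Third such vial in the cradle; point at its middle.
- conical_flask: Conical flask, 80 mm across, 118 mm tall, bystander; origin at the centre of its underside.
- petri_1: Petri dish with lid, 73 mm across, 15 mm high, bystander; origin at the centre of its underside.
- beaker_pink: Small beaker, 52 mm across, 64 mm high, bystander; origin at the centre of its underside.

How it is judged (in metres and radians):
On the way:
1. the plate is on the post, its slots past the cross-pin (z of plate_mid in the frame of shaker below 0.192 m and horizontal distance between plate_mid and shaker below 0.012 m), for 0.1 s.
At the end, for the whole second after the job is handed in: The plate is locked: cross-pin in the notches (within about 11 degrees), plate held down on the vials with plate_mid 154 to 157 mm above the shaker's origin, within 6 mm of the shaker's centre line and level within 3 degrees; the vials stand upright in the cradle (within 7 degrees) (z of plate_mid in the frame of shaker between 0.154 and 0.157 m and angle between the x axis of plate_notch and the x axis of shaker, either way round below 0.2 rad and horizontal distance between plate_mid and shaker below 0.006 m and angle between plate_mid's own z axis and vertical below 0.05 rad and angle between each of vial_1_mid, vial_2_mid, vial_3_mid's own z axis and vertical below 0.12 rad); the robot touches nothing.
It fails at once if the plate is forced against the post (over 30 N) (contact force between hold_plate and shaker above 30 N).
It fails at once if a vial is pressed by the plate with more than 20 N (contact force between hold_plate and vial_1 above 20 N or contact force between hold_plate and vial_2 above 20 N or contact force between hold_plate and vial_3 above 20 N).
It fails at once if a bystander is moved more than 20 mm (distance of any of conical_flask, petri_1, beaker_pink from where it was at the start of the episode above 0.02 m).
It also fails if it takes over 58 s, if anything falls off the work surface, if the arm or the gripper's body presses on something with over 40 N, if the wrist force passes 120 N, or if a joint passes its speed limit or range.

### The arm

A 6-joint arm with a two-finger parallel gripper is mounted at the origin on a cart in front of the work surface, level with it; the furniture and walls round the work are solid. World frame = base frame: x ahead of the robot, y to its left, z up, the work surface at z = 0. Lengths are in mm, angles in rad, forces in N, time in s.
With the tool pointing down it reaches from about 350 to 775 mm from the base axis. Payload 7.3 kg.
Tool frame: the origin (TCP) lies at the very end of the fingers, on their centre line; the grasp point (between the pads) lies 19 mm behind it; z points along the fingers, y is the line along which they close (so a half turn about z gives the same grasp; the last joint's range is limited). The gripper opens to 92 mm and grips with 3 to 60 N. Pads are 19 mm wide; open, the fingers measure 130 mm over their backs; the gripper's body (75 mm by 190 mm) begins 47 mm behind the grasp point.
Start: joints at [-1.431, 0.342, 1.524, -0, 1.275, -0.146], TCP at [148.033, -503.721, 190.841] pointing down, gripper open.
Joint ranges: [-2.53, 2.53], [-0.77, 2.02], [0.04, 2.7], [-1, 4.14], [0.28, 2.66], [-3.11, 3.11]. Speed limits (rad/s): [2.57, 2.57, 3.14, 3.14, 3.14, 3.14].

### API

Orientations are given as [roll, pitch, yaw] about the fixed x, y, z axes, in that order (R = Rz(yaw) Ry(pitch) Rx(roll)).
In Python, from plant import * gives the robot as it stands.
- The arm moves only by the tool arm_command, never from a script. Its arguments are lists of equal length, an entry for each row: "gripper": the finger opening in mm, from 0 to 91.8; "dp": the shift along the tool's x, y, z in units of 25 mm (1.0 is 25 mm), a list of three; "twist": the turn about the tool's z in units of 5 degrees (1.0 is 5 degrees). A call has exactly 5 rows; each row shifts and turns the commanded pose from where the row before left it, along the tool's axes as they then stand; what a row does not reach is not made up. A row lasts 1/8 s, in which the tool goes at most 62.5 mm and 10.7 degrees, less where a joint would pass 70% of its speed; a pose out of reach is approached as far as the arm can. A call is refused whole if a number of a shift passes 1 or a number of a turn 1, either way. A call with a gripper value outside its range is refused whole. The fingers move at their own pace and stop on an object; the grip force is fixed at half the most. Time passes only in rows, so rows that do not move let the fingers close, or fill a call up. It gives the time, the measured TCP pose, the force, the opening and the grip force at its end, in the units of the state.
- get_obs(): the state, without advancing time (a new reading comes with each control period).
- capture(name): name is "scene" or "side" or "wrist"; returns the picture (384x512x3 uint8, red, green, blue); there is no depth.
- get_calibration(name): a dict with "mtx" (3x3 intrinsics, pixels), "position" and "attitude" of the camera in the world; the wrist camera has in their place "mount" (4x4, takes a point from camera to tool coordinates, whose origin is the TCP and whose axes are the flange's). Camera axes: x right, y down, z forward; pixel columns grow to the right and rows downward; lengths in mm; the calibration is good to about 2 mm. A picture is of the moment at which its call begins: read the wrist's pose just before it. get_calibration takes no time and is no camera call.
- close_job(): hands the job in; it is judged then, once.
The state is a dict: "time": time; "joint_positions": joint angles; "dq": joint speeds; "tau": joint torques, N m; "tool_pos": TCP position; "tcp_rot": TCP orientation; "contact_force": force on the tool from outside, world axes, zero at the start; "moment": the same for the moment, N m; "grip_width": finger opening in mm; "finger_force": force on a finger pad.
Only numpy, scipy, OpenCV 4.12 (cv2) and the standard library are available. Lean on these libraries where they do the work, as an engineer would, in place of code of your own. Each camera call takes 0.05 s, during which the arm holds its last target. There are 200 camera calls.

## Working session

There is one attempt and no reset: what is moved stays moved. The work goes in short steps, Python scripts to look and compute and a tool call to move; the robot and the scene stay as the last step left them, time stands still between calls to the robot, and variables do not carry over. Pictures are saved under pics/ and viewed, at most 10 in all, crops included, and the job is handed in when it is done.

Besides the shell and the picture viewer there is one more tool, called after "Call:" as a command line: name --pt "numbers of a row" for each row, then --argument value for the rest. arm_command: Moves the arm, as the interface text tells. Its arguments: {"type":"object","properties":{"gripper":{"type":"array"},"dp":{"type":"array"},"twist":{"type":"array"}},"required":["gripper","dp","twist"]}

```bash
mkdir -p pics; ls
cat > h.py <<'E'
from plant import *
import numpy as np, cv2
from scipy.spatial.transform import Rotation as R
E
python3 - <<'E'
from h import *
for n in ("scene","side"):
    c=get_calibration(n); print(n,c)
    cv2.imwrite(f"pics/{n}0.png",capture(n)[:,:,::-1])
print(get_calibration("wrist"))
a=cv2.imread("pics/scene0.png");b=cv2.imread("pics/side0.png")
o=get_obs();print(o)
E
```

```text
pics
scene {'mtx': array([[357.35425861,   0.        , 255.05425965],
       [  0.        , 357.35425861, 185.79103223],
       [  0.        ,   0.        ,   1.        ]]), 'position': array([ 47.92662717, 408.27493078, 696.51426323]), 'attitude': array([-2.27565297, -0.00859173, -2.25021444])}
side {'mtx': array([[446.02152929,   0.        , 259.15673096],
       [  0.        , 446.02152929, 184.04636452],
       [  0.        ,   0.        ,   1.        ]]), 'position': array([ 153.55952875, -968.22772797,  834.38831495]), 'attitude': array([-2.15287122,  0.01552861, -0.4383848 ])}
{'mtx': array([[269.17992943,   0.        , 258.1074343 ],
       [  0.        , 269.17992943, 194.77175811],
       [  0.        ,   0.        ,   1.        ]]), 'mount': array([[ 1.37228219e-03, -9.64993695e-01, -2.62269490e-01,
         7.01397796e+01],
       [ 9.99998814e-01,  1.50763690e-03, -3.14865226e-04,
         8.69099227e-01],
       [ 6.99250118e-04, -2.62268747e-01,  9.64994619e-01,
        -1.94558904e+02],
       [ 0.00000000e+00,  0.00000000e+00,  0.00000000e+00,
         1.00000000e+00]])}
{'time': 0.1, 'joint_positions': array([-1.43097912e+00,  3.42680210e-01,  1.52493012e+00,  1.88983429e-05,
        1.27537240e+00, -1.45996716e-01]), 'dq': array([ 0.00268696,  0.00028166, -0.0024393 , -0.00094804, -0.00058178,
       -0.00063028]), 'tau': array([ 1.63678629e-03, -4.32005095e+01, -2.44694227e+01,  7.18873017e-02,
        5.25650347e-02, -4.98915529e-05]), 'tool_pos': array([ 147.98954959, -503.28594331,  190.1973729 ]), 'tcp_rot': array([-3.14021999e+00, -2.20106972e-04,  2.85808261e-01]), 'contact_force': array([-0.31484262,  1.10137589, -0.25252345]), 'moment': array([-0.01695616, -0.06357632,  0.02492207]), 'finger_force': 0.0, 'grip_width': 91.81684903845449}
```

View pics/scene0.png

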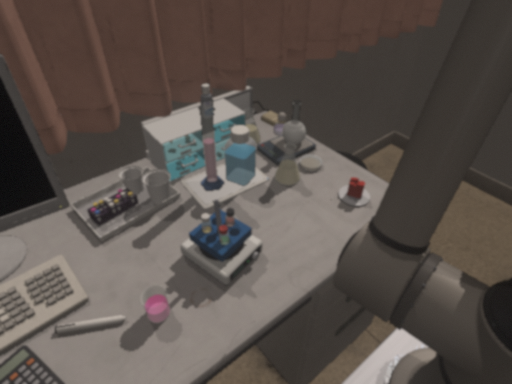

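View pics/side0.png

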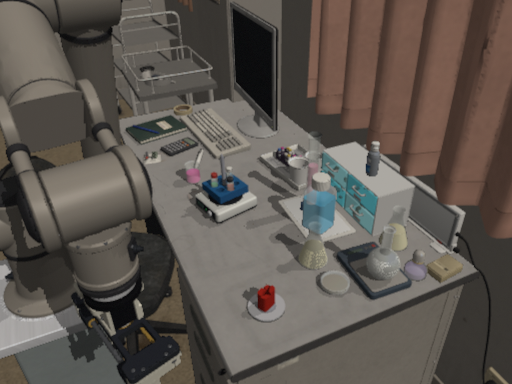

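The scene view shows the shaker at about (222,240), the post tip at (217,202) and the plate at (355,190). In the side view they are at (226,195), (223,155) and (266,300). Next I'll enlarge them and triangulate.

```bash
cat >> h.py <<'E'
def cam(n,o=None):
    c=get_calibration(n)
    if n!="wrist": return c["mtx"],R.from_euler("xyz",c["attitude"]).as_matrix(),np.array(c["position"])
    o=o or get_obs(); Rt=R.from_euler("xyz",o["tcp_rot"]).as_matrix(); M=c["mount"]
    return c["mtx"],Rt@M[:3,:3],Rt@M[:3,3]+o["tool_pos"]
def ray(C,uv):
    K,Rc,p=C; d=Rc@np.linalg.inv(K)@np.array([uv[0],uv[1],1.]); return p,d/np.linalg.norm(d)
def onz(C,uv,z):
    p,d=ray(C,uv); return p+d*(z-p[2])/d[2]
def tri(*cu):
    A=np.zeros((3,3));b=np.zeros(3)
    for C,uv in cu:
        p,d=ray(C,uv);P=np.eye(3)-np.outer(d,d);A+=P;b+=P@p
    x=np.linalg.solve(A,b)
    return x,[round(float(np.linalg.norm((np.eye(3)-np.outer(d,d))@(x-p))),1) for p,d in (ray(*q) for q in cu)]
def proj(C,X):
    K,Rc,p=C; q=K@(Rc.T@(np.asarray(X)-p)); return q[:2]/q[2]
def red(im):
    h=cv2.cvtColor(im,cv2.COLOR_BGR2HSV); return ((h[...,0]<6)|(h[...,0]>174))&(h[...,1]>170)&(h[...,2]>60)
E
python3 - <<'E'
from h import *
a=cv2.imread("pics/scene0.png");b=cv2.imread("pics/side0.png")
A=cam("scene");B=cam("side")
def cen(im,box):
    m=red(im);k=np.zeros_like(m);x0,y0,x1,y1=box;k[y0:y1,x0:x1]=1;y,x=np.nonzero(m&k);return x.mean(),y.mean(),len(x)
ra=cen(a,(335,165,380,215));rb=cen(b,(240,270,295,325));print(ra,rb,tri((A,ra[:2]),(B,rb[:2])))
t=lambda p,q:print(tri((A,p),(B,q)))
t((217,202),(223,155))
Z=lambda im,x,y,w,h,s:cv2.resize(im[y:y+h,x:x+w],None,fx=s,fy=s,interpolation=cv2.INTER_CUBIC)
top=np.hstack([Z(a,175,190,100,100,4),Z(b,180,140,100,100,4)])
bot=np.hstack([Z(a,325,165,66,33,6)[:200,:400],Z(b,240,280,66,33,6)[:200,:400]])
cv2.imwrite("pics/crop.png",top)
E
```

```text
(np.float64(nan), np.float64(nan), 0) (np.float64(265.7861635220126), np.float64(297.57861635220127), 318) (array([nan, nan, nan]), [nan, nan])
(array([531.21273379, 119.22962189, 181.16595163]), [4.4, 4.4])<stdin>:5: RuntimeWarning: Mean of empty slice.
  ret = ret.dtype.type(ret / rcount)
```

View pics/crop.png

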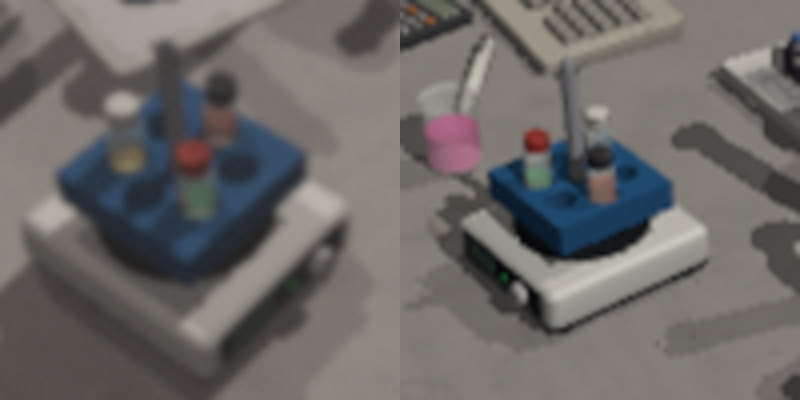

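The crop shows the post tip at scene (215.8,200.8) and side (221.8,155.5). The panel faces the lower right in the scene view and the lower left in the side view. The box-top corners are readable too.

Run:
```python
from h import *
A=cam("scene");B=cam("side")
print("tip",tri((A,(215.8,200.8)),(B,(221.8,155.5))))
for n,q in dict(left=(67,215),front=(148,292),right=(306,235)).items():
    print(n,onz(B,(180+q[0]/4,140+q[1]/4),48).round())
for n,q in dict(left=(28,225),front=(212,355),right=(348,208)).items():
    print(n,onz(A,(175+q[0]/4,190+q[1]/4),48).round())
print("plate",tri((A,(355.5,188)),(B,(265.8,297.6))),onz(B,(265.8,297.6),38))
```

```text
tip (array([530.30301143, 120.49504704, 182.13738594]), [1.0, 1.0])
left [452. 156.  48.]
front [474.  34.  48.]
right [608.  49.  48.]
left [574. 195.  48.]
front [434. 164.  48.]
right [468.  41.  48.]
plate (array([ 466.91023077, -306.85775494,   31.52248103]), [0.3, 0.3]) [ 464.70375121 -312.04999444   38.        ]
```

Call:
arm_command --gripper '[91.8, 91.8, 91.8, 91.8, 91.8]' --pt "0.96 -0.26 0" --pt "0.96 -0.26 0" --pt "0.96 -0.26 0" --pt "0.96 -0.26 0" --pt "0.96 -0.26 0" --twist '[0, 0, 0, 0, 0]'

```text
time: 0.72
tool_pos: [254.6, -438.0, 190.5]
tcp_rot: [-3.141, 0.0, 0.286]
contact_force: [1.0, -0.7, -1.0]
grip_width: 91.8
finger_force: 0.0
```

Call:
arm_command --gripper '[91.8, 91.8, 91.8, 91.8, 91.8]' --pt "0.96 -0.26 0" --pt "0.96 -0.26 0" --pt "0.96 -0.26 0" --pt "0.96 -0.26 0" --pt "0.96 -0.26 0" --twist '[0, 0, 0, 0, 0]'

```text
time: 1.35
tool_pos: [360.5, -373.0, 190.5]
tcp_rot: [-3.141, 0.0, 0.286]
contact_force: [0.0, -0.3, 0.4]
grip_width: 91.6
finger_force: 0.0
```

Call:
arm_command --gripper '[91.8, 91.8, 91.8, 91.8, 91.8]' --pt "0.96 -0.26 0" --pt "0.96 -0.26 0" --pt "0.96 -0.26 0" --pt "0.96 -0.26 0" --pt "0 0 0" --twist '[0, 0, 0, 0, 0]'

```text
time: 1.98
tool_pos: [445.5, -320.7, 190.3]
tcp_rot: [-3.141, 0.0, 0.288]
contact_force: [-1.1, 0.0, -0.7]
grip_width: 91.7
finger_force: 0.0
```

Run:
```python
from h import *
o=get_obs();print(o["time"],o["tool_pos"],o["tcp_rot"],o["contact_force"],o["joint_positions"])
im=capture("wrist")[:,:,::-1].copy();cv2.imwrite("pics/w1.png",im)
C=cam("wrist",o)
m=red(im).astype(np.uint8);cs,_=cv2.findContours(m,0,2)
for c in cs:
    if cv2.contourArea(c)>150: print(cv2.contourArea(c),cv2.minAreaRect(c),cv2.boundingRect(c))
```

```text
1.975 [ 445.49852644 -320.68052717  190.29786081] [-3.14080316e+00  3.69034502e-04  2.88132696e-01] [-1.09879381  0.03044863 -0.65662406] [-7.63591152e-01  3.86874483e-01  1.45772420e+00  7.39603875e-05
  1.29786254e+00  5.19052657e-01]
```

View pics/w1.png

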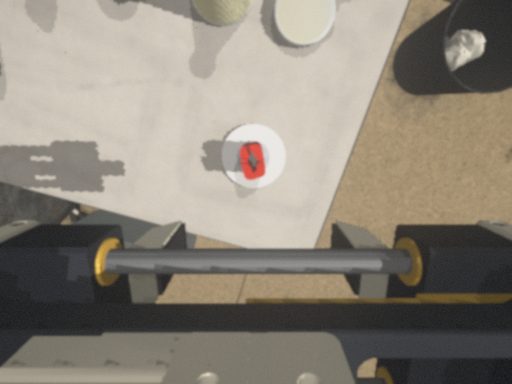

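The wrist view shows the disc centred at about (253,156) and the red knob at (253,160). The knob's long axis is nearly vertical in the picture, so it is close to the tool x axis.

```bash
cat >> h.py <<'E'
def knob(im,C,zs,amin=100):
    h=cv2.cvtColor(im,cv2.COLOR_BGR2HSV); m=(((h[...,0]<8)|(h[...,0]>172))&(h[...,1]>150)&(h[...,2]>80)).astype(np.uint8)
    m=cv2.morphologyEx(m,cv2.MORPH_CLOSE,np.ones((7,7)))
    c=max(cv2.findContours(m,0,2)[0],key=cv2.contourArea)
    c=cv2.convexHull(c)
    X=np.array([onz(C,p[0],zs)[:2] for p in c])
    r=cv2.minAreaRect(X.astype(np.float32)); bx=cv2.boxPoints(r); e=[bx[1]-bx[0],bx[2]-bx[1]]; l=max(e,key=np.linalg.norm)
    return r[0],r[1],np.arctan2(l[1],l[0])%np.pi,cv2.boundingRect(c)
E
python3 - <<'E'
from h import *
o=get_obs();C=cam("wrist",o);im=cv2.imread("pics/w1.png")
print(knob(im,C,57))
print("disc",onz(C,(253.5,156),6))
E
```

```text
((465.41558837890625, -307.768798828125), (40.238975524902344, 25.290264129638672), np.float32(0.43421626), (241, 144, 23, 34))
disc [ 465.46118818 -308.956988      6.        ]
```

Call:
arm_command --gripper '[91.8, 91.8, 91.8, 91.8, 91.8]' --pt "0.46 -0.13 0.7" --pt "0.46 -0.13 0.7" --pt "0 0 0.6" --pt "0 0 0.6" --pt "0 0 0" --twist '[0, 0, -0.84, -0.84, 0]'

```text
time: 2.65
tool_pos: [463.9, -308.4, 124.2]
tcp_rot: [-3.139, 0.002, 0.431]
contact_force: [-0.0, -0.1, 0.0]
grip_width: 92.1
finger_force: 0.0
```

Run:
```python
from h import *
o=get_obs();print(o["time"],o["tool_pos"],o["tcp_rot"])
im=capture("wrist")[:,:,::-1].copy();cv2.imwrite("pics/w2.png",im)
C=cam("wrist",o);print(knob(im,C,57))
```

```text
2.65 [ 463.94201221 -308.43923403  124.21459178] [-3.13851077e+00  1.58282600e-03  4.31438714e-01]
((466.4964904785156, -307.0902099609375), (40.491912841796875, 25.22399139404297), np.float32(0.444454), (245, 171, 26, 40))
```

View pics/w2.png

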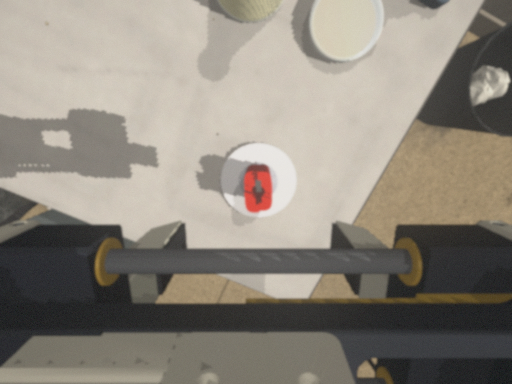

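The picture shows the disc at (259,180) and the knob at (258,188), aligned with the tool. I'll descend and grip.

Call:
arm_command --gripper '[91.8, 91.8, 91.8, 91.8, 91.8]' --pt "0.1 0 0.9" --pt "0 0 0.9" --pt "0 0 0.9" --pt "0 0 0.9" --pt "0 0 0.84" --twist '[-0.15, 0, 0, 0, 0]'

```text
time: 3.32
tool_pos: [467.6, -308.5, 14.8]
tcp_rot: [3.14, -0.0, 0.444]
contact_force: [-0.3, 0.3, -0.8]
grip_width: 91.9
finger_force: 0.0
```

Call:
arm_command --gripper '[50, 24, 20, 20, 20]' --pt "0 0 0" --pt "0 0 0" --pt "0 0 0" --pt "0 0 0" --pt "0 0 0" --twist '[0, 0, 0, 0, 0]'

```text
time: 3.95
tool_pos: [467.4, -308.0, 15.2]
tcp_rot: [3.141, -0.0, 0.445]
contact_force: [-0.8, -0.4, 0.3]
grip_width: 46.5
finger_force: 0.0
```

Call:
arm_command --gripper '[20, 20, 20, 20, 20]' --pt "0 0 0" --pt "0 0 0" --pt "0 0 0" --pt "0 0 0" --pt "0 0 0" --twist '[0, 0, 0, 0, 0]'

```text
time: 4.58
tool_pos: [467.2, -307.8, 14.8]
tcp_rot: [-3.141, 0.0, 0.446]
contact_force: [-0.8, 1.2, 1.0]
grip_width: 26.9
finger_force: 30.1
```

Call:
arm_command --gripper '[20, 20, 20, 20, 20]' --pt "0 0 -0.6" --pt "0 0 -1" --pt "0 0 -1" --pt "0 0 -1" --pt "0 0 -1" --twist '[0, 0, 0, 0, 0]'

```text
time: 5.2
tool_pos: [467.3, -308.1, 131.6]
tcp_rot: [3.14, -0.0, 0.445]
contact_force: [0.7, 0.1, -2.0]
grip_width: 26.6
finger_force: 30.1
```

Call:
arm_command --gripper '[20, 20, 20, 20, 20]' --pt "0.35 -1 -0.8" --pt "0.35 -1 -0.8" --pt "0.35 -1 -0.8" --pt "0.35 -1 -0.8" --pt "0.35 -1 -0.8" --twist '[0, 0, 0, 0, 0]'

```text
time: 5.82
tool_pos: [452.7, -175.5, 231.4]
tcp_rot: [3.14, -0.001, 0.445]
contact_force: [0.0, 0.3, -1.9]
grip_width: 26.5
finger_force: 30.1
```

Call:
arm_command --gripper '[20, 20, 20, 20, 20]' --pt "0.35 -1 0" --pt "0.35 -1 0" --pt "0.35 -1 0" --pt "0.35 -1 0" --pt "0.35 -1 0" --twist '[0, 0, 0, 0, 0]'

```text
time: 6.45
tool_pos: [438.3, -43.9, 230.7]
tcp_rot: [3.141, -0.001, 0.445]
contact_force: [-0.4, -0.0, -1.3]
grip_width: 26.6
finger_force: 30.1
```

Call:
arm_command --gripper '[20, 20, 20, 20, 20]' --pt "0.35 -1 0" --pt "0.35 -1 0" --pt "0.35 -1 0" --pt "0.35 -1 0" --pt "0.35 -1 0" --twist '[0, 0, 0.8, 0.9, 0.9]'

```text
time: 7.08
tool_pos: [429.8, 88.1, 230.8]
tcp_rot: [3.141, -0.001, 0.216]
contact_force: [0.4, 0.7, -2.0]
grip_width: 26.7
finger_force: 30.1
```

Run:
```python
from h import *
o=get_obs();print(o["time"],o["tool_pos"],o["tcp_rot"],o["contact_force"],o["joint_positions"],o["grip_width"])
im=capture("wrist")[:,:,::-1].copy();cv2.imwrite("pics/w3.png",im)
for n in("scene","side"): cv2.imwrite(f"pics/{n}1.png",capture(n)[:,:,::-1])
o=get_obs();print(o["time"],o["tool_pos"],o["tcp_rot"])
```

```text
7.075 [429.75931563  88.10454151 230.75740254] [ 3.14111339e+00 -1.40177928e-03  2.15908536e-01] [ 0.36171556  0.6882746  -1.99841486] [ 2.73332527e-02  1.48931145e-01  1.67127446e+00 -2.14714505e-04
  1.31992029e+00  1.38227453e+00] 26.650742964650153
7.225 [429.81514885  87.9251098  230.49240872] [ 3.14104959e+00 -1.01765445e-03  2.21503170e-01]
```

View pics/w3.png

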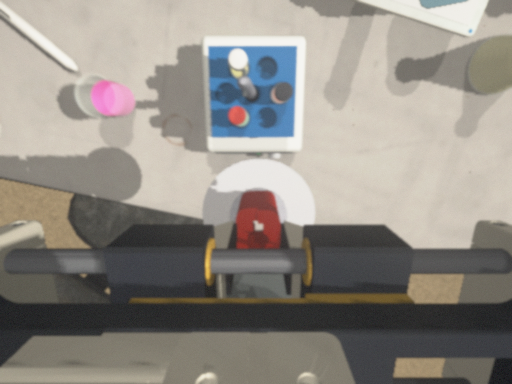

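The wrist view shows the shaker box spanning about (204..305, 37..153), with the cradle almost aligned to the picture. The post tip is near (244,83). I'll measure the box and enlarge the tip.

Run:
```python
from h import *
o=get_obs();C=cam("wrist",o);im=cv2.imread("pics/w3.png")
h=cv2.cvtColor(im,cv2.COLOR_BGR2HSV)
def box(m,z,lab):
    m=cv2.morphologyEx(m.astype(np.uint8),cv2.MORPH_CLOSE,np.ones((3,3)))
    m[:, :190]=0;m[:,320:]=0;m[158:]=0;m[:30]=0
    c=max(cv2.findContours(m,0,2)[0],key=cv2.contourArea)
    c=cv2.convexHull(c)
    X=np.array([onz(C,p[0],z)[:2] for p in c],np.float32);r=cv2.minAreaRect(X)
    print(lab,r,cv2.boundingRect(c),cv2.minAreaRect(c))
blue=(h[...,0]>95)&(h[...,0]<125)&(h[...,1]>140)
for v in (200,215): box(((h[...,2]>v)&(h[...,1]<40))|blue,48,"white%d"%v)
box(blue,80,"blue")
Z=lambda im,x,y,w,h,s:cv2.resize(im[y:y+h,x:x+w],None,fx=s,fy=s,interpolation=cv2.INTER_CUBIC)
a=cv2.imread("pics/scene1.png");b=cv2.imread("pics/side1.png")
w=Z(im,195,30,120,130,4)
t=np.hstack([Z(a,200,190,40,40,8),Z(b,200,145,40,40,8)])[:320]
t2=cv2.resize(t[:,:],(320,160))
out=np.zeros((520,800,3),np.uint8);out[:,:480]=w;out[:320,480:]=t[:,:320];out[320:,480:]=cv2.resize(t[:,320:],(320,320))[:200]
cv2.imwrite("pics/crop2.png",out)
```

```text
white200 ((528.94580078125, 109.86976623535156), (157.82090759277344, 170.9160919189453), 12.767146110534668) (190, 30, 130, 128) ((254.5, 93.5), (127.0, 129.0), 90.0)
white215 ((529.1199951171875, 113.32334899902344), (151.53375244140625, 131.3084259033203), 12.860261917114258) (203, 32, 104, 123) ((253.14683532714844, 92.30146026611328), (103.51197052001953, 120.47244262695312), 1.7899105548858643)
blue ((498.9184265136719, 108.12117767333984), (37.34992980957031, 34.38959503173828), 32.900184631347656) (243, 104, 30, 32) ((253.63699340820312, 120.19863891601562), (31.24998664855957, 27.504671096801758), 69.44395446777344)
```

View pics/crop2.png

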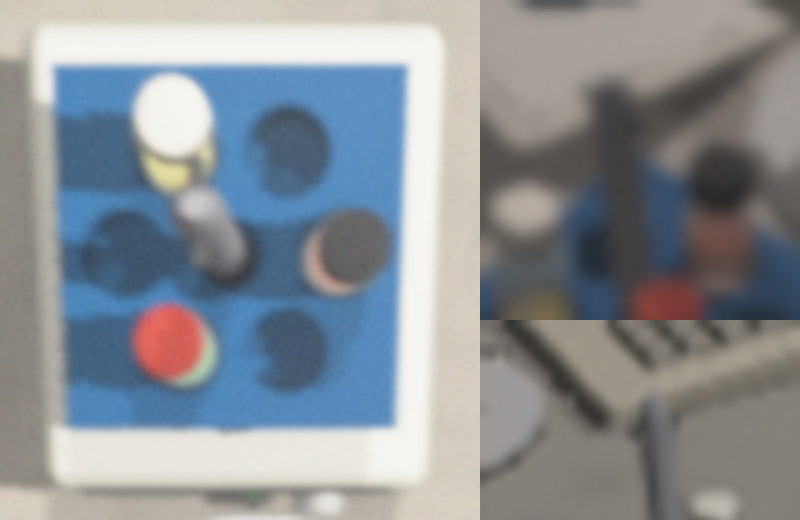

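The crop shows the box-top corners (32,27), (443,27), (430,487) and (50,487), the cradle corners (53,65), (408,65), (395,428) and (65,428), and the tip at about (196,207). In the static views the tip is at scene (216,201.5) and side (221.9,154.5).

Run:
```python
from h import *
o=get_obs();C=cam("wrist",o);A=cam("scene");B=cam("side")
w=lambda x,y:(195+x/4,30+y/4)
def q(cs,z):
    P=np.array([onz(C,w(*c),z)[:2] for c in cs]);d1=P[2]-P[0];d2=P[3]-P[1]
    s=np.linalg.solve(np.c_[d1,-d2],P[1]-P[0]);ctr=P[0]+d1*s[0]
    L=[np.linalg.norm(P[i]-P[(i+1)%4]).round(1) for i in range(4)]
    ax=[np.arctan2(*(P[i]-P[j])[::-1]).round(3) for i,j in((0,3),(1,2))]+[(np.arctan2(*(P[i]-P[j])[::-1])-np.pi/2).round(3) for i,j in((0,1),(3,2))]
    print(ctr.round(1),P.mean(0).round(1),L,ax)
q([(32,27),(443,27),(430,487),(50,487)],46)
for z in(80,90,100):q([(53,65),(408,65),(395,428),(65,428)],z)
t=w(196,207);print("tip",onz(C,t,187),tri((C,t),(A,(216,201.5)),(B,(221.9,154.5))),tri((A,(216,201.5)),(B,(221.9,154.5))))
# base of post at its exit from cradle
print(onz(C,w(232,262),90))
```

```text
[529.  114.2] [528.1 114. ] [np.float64(129.4), np.float64(143.8), np.float64(132.9), np.float64(143.8)] [np.float64(0.213), np.float64(0.238), np.float64(0.223), np.float64(0.223)]
[529.3 116.5] [529.  116.4] [np.float64(102.6), np.float64(102.7), np.float64(103.6), np.float64(102.7)] [np.float64(0.211), np.float64(0.221), np.float64(0.223), np.float64(0.223)]
[528.4 116.1] [528.1 116. ] [np.float64(99.6), np.float64(99.7), np.float64(100.6), np.float64(99.7)] [np.float64(0.211), np.float64(0.221), np.float64(0.223), np.float64(0.223)]
[527.5 115.7] [527.2 115.6] [np.float64(96.6), np.float64(96.7), np.float64(97.6), np.float64(96.7)] [np.float64(0.211), np.float64(0.221), np.float64(0.223), np.float64(0.223)]
tip [526.80106239 120.94684571 187.        ] (array([528.69157849, 121.39294891, 183.69562417]), [1.5, 2.4, 3.7]) (array([529.79261524, 121.58404828, 183.33925968]), [2.9, 2.9])
[526.07915578 115.03653241  90.        ]
```

Call:
arm_command --gripper '[20, 20, 20, 20, 20]' --pt "0.82 -0.09 0" --pt "0.82 -0.09 0" --pt "0.82 -0.09 0" --pt "0.82 -0.09 0" --pt "0.82 -0.09 0" --twist '[0, 0, 0, 0, 0]'

```text
time: 7.85
tool_pos: [528.3, 119.5, 230.2]
tcp_rot: [3.141, -0.0, 0.219]
contact_force: [0.3, -0.5, -1.4]
grip_width: 26.6
finger_force: 30.1
```

Call:
arm_command --gripper '[20, 20, 20, 20, 20]' --pt "0 0 0.4" --pt "0 0 0.4" --pt "0 0 0.2" --pt "0 0 0" --pt "0 0 0" --twist '[0, 0, 0, 0, 0]'

```text
time: 8.48
tool_pos: [527.5, 120.5, 205.2]
tcp_rot: [3.141, -0.001, 0.219]
contact_force: [0.1, -0.4, -1.6]
grip_width: 26.7
finger_force: 30.1
```

Run:
```python
from h import *
o=get_obs();print(o["time"],o["tool_pos"],o["tcp_rot"],o["contact_force"],o["moment"])
a=capture("scene")[:,:,::-1].copy();b=capture("side")[:,:,::-1].copy();w=capture("wrist")[:,:,::-1].copy()
cv2.imwrite("pics/w4.png",w)
Z=lambda im,x,y,w,h,s:cv2.resize(im[y:y+h,x:x+w],None,fx=s,fy=s,interpolation=cv2.INTER_CUBIC)
A=cam("scene");B=cam("side");X=o["tool_pos"]
out=np.hstack([Z(a,170,170,100,100,4),Z(b,175,115,100,100,4)])
print(proj(A,X)-[170,170],proj(B,X)-[175,115])
cv2.imwrite("pics/crop3.png",out)
```

```text
8.475 [527.52281793 120.48849094 205.21548521] [ 3.14140203e+00 -7.27711714e-04  2.18654921e-01] [ 0.05380593 -0.44496291 -1.64291479] [ 0.03924941 -0.00508729 -0.00338835]
[45.59610643 22.94119571] [45.21778274 34.09587491]
```

View pics/crop3.png

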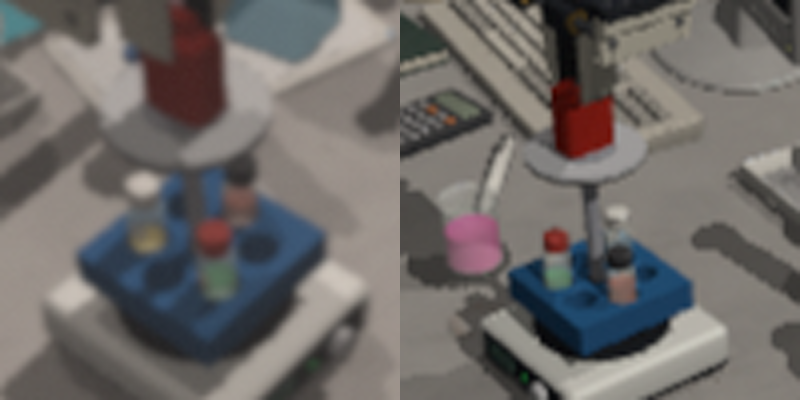

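The plate is above the post in both views, with the disc centre at crop (187,115) and (587,152) and the post directly beneath. I'll lower gently and watch the force.

Call:
arm_command --gripper '[20, 20, 20, 20, 20]' --pt "0 0 0.12" --pt "0 0 0.12" --pt "0 0 0.12" --pt "0 0 0.08" --pt "0 0 0" --twist '[0, 0, 0, 0, 0]'

```text
time: 9.25
tool_pos: [527.4, 120.5, 193.6]
tcp_rot: [3.142, 0.0, 0.219]
contact_force: [-0.2, -0.3, -1.9]
grip_width: 26.3
finger_force: 30.1
```

Call:
arm_command --gripper '[20, 20, 20, 20, 20]' --pt "0 0 0.06" --pt "0 0 0.06" --pt "0 0 0" --pt "0 0 0" --pt "0 0 0" --twist '[0, 0, 0, 0, 0]'

```text
time: 9.88
tool_pos: [527.5, 120.5, 190.9]
tcp_rot: [3.142, -0.0, 0.219]
contact_force: [0.3, -0.2, -1.9]
grip_width: 27.0
finger_force: 30.1
```

Call:
arm_command --gripper '[20, 20, 20, 20, 20]' --pt "0 0 0.06" --pt "0 0 0.06" --pt "0 0 0" --pt "0 0 0" --pt "0 0 0" --twist '[0, 0, 0, 0, 0]'

```text
time: 10.5
tool_pos: [527.5, 120.5, 187.8]
tcp_rot: [3.141, -0.0, 0.219]
contact_force: [0.1, 0.4, -1.4]
grip_width: 26.8
finger_force: 30.1
```

Call:
arm_command --gripper '[20, 20, 20, 20, 20]' --pt "0 0.05 0" --pt "0 0.05 0" --pt "0 0.05 0" --pt "0 0.05 0" --pt "0 0 0" --twist '[0, 0, 0, 0, 0]'

```text
time: 11.12
tool_pos: [528.6, 115.6, 187.9]
tcp_rot: [-3.142, -0.0, 0.219]
contact_force: [-0.1, 1.8, -0.6]
grip_width: 26.6
finger_force: 30.1
```

Call:
arm_command --gripper '[20, 20, 20, 20, 20]' --pt "0 0.05 0" --pt "0 0 0" --pt "0 0 0.06" --pt "0 0 0.06" --pt "0 0 0" --twist '[0, 0, 0, 0, 0]'

```text
time: 11.75
tool_pos: [528.8, 114.5, 184.5]
tcp_rot: [3.142, 0.0, 0.219]
contact_force: [0.4, 1.4, -1.2]
grip_width: 26.8
finger_force: 30.1
```

Call:
arm_command --gripper '[20, 20, 20, 20, 20]' --pt "0 0 0.06" --pt "0 0 0.06" --pt "0 0 0" --pt "0 0 0" --pt "0 0 0" --twist '[0, 0, 0, 0, 0]'

```text
time: 12.38
tool_pos: [528.8, 114.4, 181.6]
tcp_rot: [3.142, 0.0, 0.219]
contact_force: [0.9, 2.2, -2.4]
grip_width: 26.7
finger_force: 30.1
```

Call:
arm_command --gripper '[20, 20, 20, 20, 20]' --pt "0 0 0.1" --pt "0 0 0.1" --pt "0 0 0.1" --pt "0 0 0.1" --pt "0 0 0" --twist '[0, 0, 0, 0, 0]'

```text
time: 13.0
tool_pos: [528.7, 114.4, 171.4]
tcp_rot: [3.142, 0.001, 0.219]
contact_force: [1.1, 3.3, -2.4]
grip_width: 26.6
finger_force: 30.1
```

Call:
arm_command --gripper '[20, 20, 20, 20, 20]' --pt "0 0 0.12" --pt "0 0 0.12" --pt "0 0 0.12" --pt "0 0 0.12" --pt "0 0 0" --twist '[0, 0, 0, 0, 0]'

```text
time: 13.62
tool_pos: [528.7, 114.4, 159.4]
tcp_rot: [3.142, 0.001, 0.219]
contact_force: [0.6, 2.5, -3.3]
grip_width: 26.9
finger_force: 30.1
```

Call:
arm_command --gripper '[20, 20, 20, 20, 20]' --pt "0 0 0.12" --pt "0 0 0.12" --pt "0 0 0.12" --pt "0 0 0.12" --pt "0 0 0" --twist '[0, 0, 0, 0, 0]'

```text
time: 14.25
tool_pos: [528.7, 114.4, 147.4]
tcp_rot: [3.142, 0.001, 0.219]
contact_force: [0.6, 2.1, -3.6]
grip_width: 26.5
finger_force: 30.1
```

Call:
arm_command --gripper '[20, 20, 20, 20, 20]' --pt "0 0 0.06" --pt "0 0 0.06" --pt "0 0 0.04" --pt "0 0 0.04" --pt "0 0 0" --twist '[0, 0, 0, 0, 0]'

```text
time: 14.88
tool_pos: [528.8, 114.4, 142.7]
tcp_rot: [3.142, 0.0, 0.219]
contact_force: [0.6, 2.7, -1.3]
grip_width: 26.8
finger_force: 30.1
```

Call:
arm_command --gripper '[20, 20, 20, 20, 20]' --pt "0 0 0.05" --pt "0 0 0.05" --pt "0 0 0.05" --pt "0 0 0" --pt "0 0 0" --twist '[0, 0, 0, 0, 0]'

```text
time: 15.5
tool_pos: [529.5, 114.6, 140.0]
tcp_rot: [3.141, -0.002, 0.219]
contact_force: [0.8, 3.1, 4.9]
grip_width: 26.3
finger_force: 30.1
```

Call:
arm_command --gripper '[20, 20, 20, 20, 20]' --pt "0 0 0.05" --pt "0 0 0.05" --pt "0 0 0.05" --pt "0 0 0" --pt "0 0 0" --twist '[0, 0, 0, 0, 0]'

```text
time: 16.12
tool_pos: [529.8, 114.6, 136.8]
tcp_rot: [3.141, -0.003, 0.219]
contact_force: [-0.2, 2.9, 9.3]
grip_width: 26.5
finger_force: 30.1
```

Call:
arm_command --gripper '[20, 20, 20, 20, 20]' --pt "0 0 0.05" --pt "0 0 0.05" --pt "0 0 0.06" --pt "0 0 0" --pt "0 0 0" --twist '[0, 0, 0, 0, 0]'

```text
time: 16.75
tool_pos: [530.0, 114.7, 133.3]
tcp_rot: [3.141, -0.004, 0.219]
contact_force: [-0.6, 3.1, 12.2]
grip_width: 26.6
finger_force: 30.1
```

Run:
```python
from h import *
o=get_obs();print(o["time"],o["tool_pos"],o["tcp_rot"],o["contact_force"],o["moment"],o["joint_positions"])
```

```text
16.75 [530.03894462 114.68041002 133.33518486] [ 3.14117779 -0.00394199  0.21864922] [-0.61797094  3.06484021 12.22027601] [ 0.523666    0.21777461 -0.02492136] [7.16168529e-02 4.22997302e-01 1.56757615e+00 1.83339280e-04
 1.14705898e+00 1.42368973e+00]
```

Call:
arm_command --gripper '[20, 20, 20, 20, 20]' --pt "0 0 0" --pt "0 0 0" --pt "0 0 0" --pt "0 0 0" --pt "0 0 0" --twist '[0.6, 0.6, 0.6, 0.6, 0.6]'

```text
time: 17.38
tool_pos: [529.9, 114.5, 133.3]
tcp_rot: [-3.141, -0.004, -0.045]
contact_force: [-1.1, 1.2, 12.5]
grip_width: 27.2
finger_force: 30.1
```

Call:
arm_command --gripper '[20, 20, 20, 20, 20]' --pt "0 0 0" --pt "0 0 0" --pt "0 0 0" --pt "0 0 0" --pt "0 0 0" --twist '[0.7, 0.7, 0.7, 0.7, 0.7]'

```text
time: 18.0
tool_pos: [529.9, 114.3, 133.3]
tcp_rot: [-3.141, -0.004, -0.351]
contact_force: [-1.3, 0.8, 11.0]
grip_width: 26.8
finger_force: 30.1
```

Call:
arm_command --gripper '[20, 20, 20, 20, 20]' --pt "0 0 0" --pt "0 0 0" --pt "0 0 0" --pt "0 0 0" --pt "0 0 0" --twist '[0.8, 0.8, 0.8, 0.8, 0.8]'

```text
time: 18.62
tool_pos: [529.9, 114.0, 133.3]
tcp_rot: [-3.14, -0.003, -0.7]
contact_force: [-1.8, 1.1, 13.0]
grip_width: 26.6
finger_force: 30.1
```

Call:
arm_command --gripper '[20, 20, 20, 20, 20]' --pt "0 0 0" --pt "0 0 0" --pt "0 0 0" --pt "0 0 0" --pt "0 0 0" --twist '[0.8, 0.8, 0.8, 0.8, 0.2]'

```text
time: 19.25
tool_pos: [529.9, 113.9, 133.3]
tcp_rot: [-3.139, -0.003, -0.995]
contact_force: [-1.4, 0.1, 11.9]
grip_width: 26.6
finger_force: 30.1
```

Run:
```python
from h import *
o=get_obs();print(o["time"],o["tool_pos"],o["tcp_rot"],o["contact_force"],o["moment"],o["joint_positions"])
```

```text
19.25 [529.90876316 113.90137754 133.28265546] [-3.13913118e+00 -2.64777782e-03 -9.95467532e-01] [-1.44840442  0.13477237 11.86057312] [0.11011754 0.31019821 0.01802792] [ 7.10411292e-02  4.22977179e-01  1.56776791e+00 -1.23814857e-03
  1.14741341e+00  2.63780848e+00]
```

Call:
arm_command --gripper '[20, 20, 20, 20, 20]' --pt "0 0 -0.05" --pt "0 0 -0.05" --pt "0 0 -0.05" --pt "0 0 -0.04" --pt "0 0 0" --twist '[0.1, 0, 0, 0, 0]'

```text
time: 19.88
tool_pos: [529.5, 113.9, 137.4]
tcp_rot: [-3.14, -0.002, -1.003]
contact_force: [-0.4, 0.8, 7.7]
grip_width: 26.7
finger_force: 30.1
```

Call:
arm_command --gripper '[20, 20, 20, 20, 20]' --pt "0 0 -0.03" --pt "0 0 -0.02" --pt "0 0 0" --pt "0 0 0" --pt "0 0 0" --twist '[0, 0, 0, 0, 0]'

```text
time: 20.5
tool_pos: [529.4, 113.9, 138.3]
tcp_rot: [-3.141, -0.002, -1.003]
contact_force: [-1.4, -0.4, 6.1]
grip_width: 26.6
finger_force: 30.1
```

Call:
arm_command --gripper '[20, 20, 20, 20, 20]' --pt "0 0 -0.02" --pt "0 0 -0.02" --pt "0 0 -0.02" --pt "0 0 0" --pt "0 0 0" --twist '[0, 0, 0, 0, 0]'

```text
time: 21.12
tool_pos: [528.9, 114.2, 138.7]
tcp_rot: [3.141, -0.0, -1.003]
contact_force: [1.2, -1.5, 1.2]
grip_width: 26.7
finger_force: 30.1
```

The force dropped to about zero with no further rise, at plate_mid ≈ 155.7 mm, so the pin is seated in the notches. I'll release now.

Call:
arm_command --gripper '[35, 45, 50, 50, 50]' --pt "0 0 0" --pt "0 0 0" --pt "0 0 0" --pt "0 0 0" --pt "0 0 0" --twist '[0, 0, 0, 0, 0]'

```text
time: 21.75
tool_pos: [528.8, 114.5, 138.8]
tcp_rot: [3.141, -0.0, -1.003]
contact_force: [0.5, 0.3, 0.4]
grip_width: 49.9
finger_force: 0.0
```

Call:
arm_command --gripper '[60, 60, 60, 60, 60]' --pt "0 0 -0.2" --pt "0 0 -0.6" --pt "0 0 -1" --pt "0 0 -1" --pt "0 0 -1" --twist '[0, 0, 0, 0, 0]'

```text
time: 22.38
tool_pos: [529.0, 114.4, 235.9]
tcp_rot: [-3.14, -0.001, -1.003]
contact_force: [0.2, -0.1, -0.1]
grip_width: 59.3
finger_force: 0.0
```

Call:
arm_command --gripper '[60, 60, 60, 60, 60]' --pt "0 0 -0.8" --pt "0 0 -0.8" --pt "0 0 0" --pt "0 0 0" --pt "0 0 0" --twist '[0, 0, 0, 0, 0]'

```text
time: 23.0
tool_pos: [528.4, 114.4, 272.9]
tcp_rot: [3.14, 0.001, -1.003]
contact_force: [0.3, -0.2, -0.1]
grip_width: 59.8
finger_force: 0.0
```

Run:
```python
from h import *
o=get_obs();print(o["time"],o["tool_pos"],o["tcp_rot"],o["contact_force"])
a=capture("scene")[:,:,::-1].copy();b=capture("side")[:,:,::-1].copy();w=capture("wrist")[:,:,::-1].copy()
Z=lambda im,x,y,w,h,s:cv2.resize(im[y:y+h,x:x+w],None,fx=s,fy=s,interpolation=cv2.INTER_CUBIC)
cv2.imwrite("pics/crop4.png",np.vstack([np.hstack([Z(a,175,185,90,66,4),Z(b,180,140,90,66,4)]),cv2.resize(w[60:260,80:440],(720,300))[:, :]]))
C=cam("wrist",o);print(knob(w,C,181))
```

```text
23.0 [528.396736   114.38702728 272.94249709] [ 3.14004635e+00  7.15442256e-04 -1.00311608e+00] [ 0.32773378 -0.19010023 -0.05219654]
((529.5306396484375, 111.45658874511719), (24.103052139282227, 43.88186264038086), np.float32(2.1289728), (247, 166, 23, 40))
```

View pics/crop4.png

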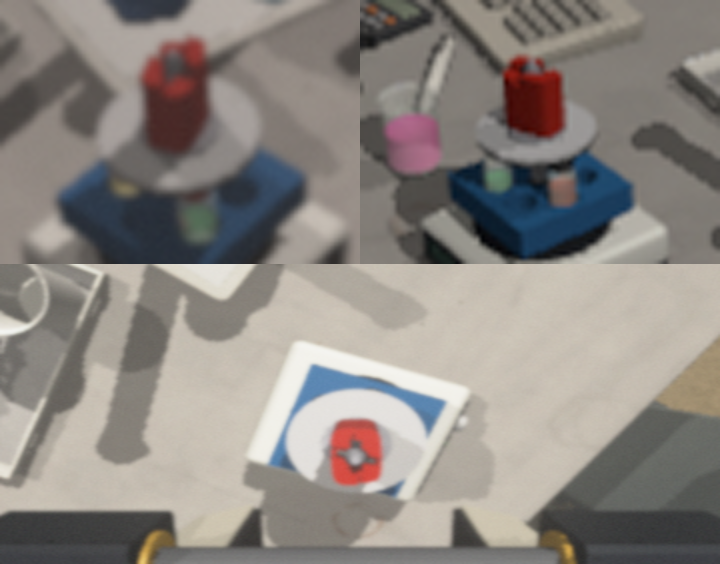

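The plate sits level and centred on the cradle. The knob is at about yaw -1.01 with the pin across the notches, the vials are upright, and the gripper is clear.

```bash
python3 -c "
from plant import *
print(close_job())"
```

```text
the job is handed in; nothing more can be done
None
```

The plate is on the post and locked with the pin in its notches at about 156 mm. In the last pictures it looked level and centred with the vials upright. The job was handed in at about 23 s; no verdict came back.

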